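# Thread-length check of a stud with the GO ring gauge

### The job

Take the GO ring gauge (green band) from the mat, leaving the NO-GO gauge alone, and set it level on the stud in the vice with the two red start marks together. Screw it down clockwise, counting its turns from there, until it meets the shoulder and resistance rises, and leave it hand-snug, so that it stays pressed against the shoulder, but never force it. Then report on the result box: press the green button if it made a full turn or more before it stopped, the red one if it made less.

Things in the scene. Friction and masses are not known exactly. Their poses are not given: they have to be found in the camera images.
- go_gauge: the GO thread ring gauge: steel ring, outer diameter 60, height 26, bore 30, 0.43 kg, green band near its top, red start mark on its top face. Origin at the centre of its underside, z up along its axis; the red mark lies along its +x axis.
- nogo_gauge: the NO-GO ring gauge, not to be used: smaller steel ring, outer diameter 54, height 16, red band. Origin at the centre of its underside.
- stud: the sample stud, upright in a small bench vice fixed to the bench. Origin on the stud's axis at bench height, z up. The vice jaws (x -47 to 47, y -35 to 35 mm, up to z 52) and its screw (to x 112, up to z 50) lie along x. Above the shoulder: right-hand thread, diameter 29, pitch 6 mm (clockwise from above goes down), then a plain pilot point of diameter 25 from z 90, narrowing to 24 at z 101 and 16 at the tip.
- stud_tip (a point): centre of the stud's flat tip, 110 mm above the bench. The red start mark on it lies along the +x axis (yaw) of stud and point. Set down with its red mark within 0.3 rad of this one the gauge catches as soon as it is turned clockwise; set down more than 0.35 rad clockwise of it, it lies about 6 mm too high and needs most of a turn more.
- stud_start (a point): point on the stud's axis, 79.5 mm above the bench: where the centre of the gauge's underside comes to rest when it is set on level, red marks together. From here it goes down 6 mm per turn; the thread has 0.5 mm of axial play and is self-locking (a released gauge stays).
- shank: the stud's plain shank below the thread, diameter 38; origin on the axis at its upper end, the shoulder on which the gauge's underside stops, 72 to 77.2 mm above the bench (it differs from stud to stud). After first contact about 0.5 rad more takes up the play; then the gauge is clamped, some 10 to 25 N per further radian, with a torque of 0.01 to 0.02 N m per newton. Hand-snug is 8 to 30 N.
- ok_button (a joint): green push button (gauge made a full turn or more): 0 released, 0.006 m fully down, spring-loaded, 5 N
- ok_button_top (a point): centre of the green button's top face when released, 64 mm above the bench; button diameter 32
- ng_button (a joint): red push button (gauge made less than a full turn): 0 released, 0.006 m fully down, spring-loaded, 5 N
- ng_button_top (a point): centre of the red button's top face when released, 64 mm above the bench; button diameter 32
- gauge_mat: green rubber mat on which both gauges lie, 130 by 250, 8 thick, fixed; origin at the centre of its underside
Mind the look-alikes: they are no part of the job. What is meant by the go_gauge is not orange, and is the smaller of those in its own colour.

How it is judged:
By the outcome, as a careful person would: the job done as asked, in the order asked, and still so for the second after the job is handed in, with the robot touching nothing.
It also fails if it takes over 72 s, if anything falls off the work surface, if the arm or the gripper's body presses on something with over 40 N, if the wrist force passes 120 N, or if a joint passes its speed limit or range.

### The arm

A 6-joint arm with a two-finger parallel gripper is mounted at the origin on the work surface. World frame = base frame: x ahead of the robot, y to its left, z up, the work surface at z = 0. Lengths are in m, angles in rad, forces in N, time in s.
With the tool pointing down it reaches from about 0.25 to 0.775 m from the base axis. Payload 4 kg.
Tool frame: the origin (TCP) lies where the fingers leave the gripper's body, on its centre line; the fingertips stand 73 mm ahead of it and the grasp point (between the pads) lies 54 mm ahead of it; z points along the fingers, y is the direction in which the jaws open and shut (so a half turn about z gives the same grasp; the last joint's range is limited). The gripper opens to 85 mm and grips with 20 to 120 N. Pads are 22 mm wide; open, the fingers measure 114 mm over their backs; the gripper's body (76 mm by 85 mm) begins 54 mm behind the grasp point. The pads swing forward as they close: fully open they stand 13 mm farther back than shut.
Start: joints at [-1.402, 0.087, 1.371, -0, 1.684, -0.103], TCP at [0.148, -0.53, 0.304] pointing down, gripper open.
Joint ranges: [-3.1, 3.1], [-0.76, 2.03], [0.27, 2.55], [-1.08, 4.22], [0.17, 2.65], [-2.57, 2.57]. Speed limits (rad/s): [2.79, 2.79, 3.14, 3.14, 3.14, 3.14].

### API

Orientations are given as a unit quaternion [x, y, z, w].
In Python, from bench import telemetry, snapshot, camera_info, robot, find_in, regions_of gives the robot as it stands.
- The arm moves only by the tool drive_tool, never from a script. Its argument "increments" is a list that holds one entry, the list of rows, each a list of 7 numbers: the opening, from 0 (shut) to 1 (fully open), then the shift along the tool's x, y, z in m, then the turn, a rotation vector about the tool's x, y, z in degrees. In form: [[[fingers, x, y, z, ax, ay, az], ...]]. A call has 1 to 20 rows; each row is the pose to reach, as a shift and turn from the pose measured when the call began, along the tool's axes at that moment; what a row does not reach only later rows make up. A row lasts 1/10 s, in which the tool goes at most 50 mm and 8.59 degrees, less where a joint would pass 70% of its speed; a pose out of reach is approached as far as the arm can. A call with a gripper value outside its range is refused whole. The fingers move at their own pace and stop on an object; "newtons" is the grip in N (left out, the last holds). Time passes only in rows, so rows that repeat a pose let the fingers close. It gives the time, the measured TCP pose, the force and the opening at its end, in the units of the state.
- telemetry.observe(): the state, without advancing time (a new reading comes with each control period).
- snapshot(name): name is "scene" or "top" or "wrist"; returns the picture (480x640x3 uint8, red, green, blue); there is no depth.
- camera_info(name): a dict with "vertical_fov" (degrees; the focal length in pixels is half the picture's height over the tangent of half this angle, whatever the lens; pixels are square), "cx", "cy" (the principal point, pixels), "T" (4x4, takes a point from camera to world coordinates); the wrist camera has in their place "mount" (4x4, takes a point from camera to tool coordinates, whose origin is the TCP and whose axes are the flange's). Camera axes: x right, y up, looking along -z (the intrinsics and any distortion apply to the point x, -y, -z); pixel columns grow to the right and rows downward; lengths in m; the calibration is good to about 2 mm. A picture is of the moment at which its call begins: read the wrist's pose just before it. camera_info takes no time and is no camera call.
- robot.sign_off(): hands the job in, once; it reports no verdict.
Trained networks look in the newest picture that a camera, given by its name, has taken for a name from the list of things; names that differ only in an ending like _2 or _b are one class to them, and where a whole thing is asked for, a point or a joint stands for the part that bears it (a point fixed in the world has none). Each returns a list of dicts, best first, with "confidence" (0 to 1); they miss things now and then, are a little off and sometimes report something else, mostly with a low value. They report only what shows in the picture. A call takes as long as a camera call. They do not tell look-alikes from the thing itself.
- find_in(camera, query): "location" ([column, row] in pixels, amid what is visible of it).
- regions_of(camera, query): "mask" (480x640 bool, what is visible of it) and "location" ([column, row] in pixels, amid what is visible of it).
The state is a dict: "time": time; "joint_positions": joint angles; "dq": joint speeds; "tau": joint torques, N m; "tcp_pos": TCP position; "eef_rot": TCP orientation; "ft_force": force on the tool from outside, world axes, zero at the start; "moment": the same for the moment, N m; "width": opening from 0.0 (shut) to 1.0 (fully open).
Only numpy, scipy, OpenCV 4.12 (cv2) and the standard library are available. Lean on these libraries where they do the work, as an engineer would, in place of code of your own. Each camera call takes 0.05 s, during which the arm holds its last target.

## Working session

There is one attempt and no reset: what is moved stays moved. The work goes in short steps, Python scripts to look and compute and a tool call to move; the robot and the scene stay as the last step left them, time stands still between calls to the robot, and variables do not carry over. Pictures are saved under pics/ and viewed, and the job is handed in when it is done.

Besides the shell and the picture viewer there is one more tool, called after ">>>" by a JSON object that holds its "api" and its "payload". drive_tool: Moves the arm, as the interface text tells. Its arguments: {"type":"object","properties":{"increments":{"type":"array"},"newtons":{"type":"number"}},"required":["increments"]}

```bash
ls; mkdir -p pics; python3 - <<'E'
from bench import telemetry, snapshot, camera_info
import cv2
print(telemetry.observe())
for n in ["scene","top","wrist"]:
    im=snapshot(n); cv2.imwrite(f"pics/a_{n}.png",im[:,:,::-1]); print(n,camera_info(n))
E
```

```text
pics
{'time': 0.0, 'joint_positions': array([-1.40211869e+00,  8.79725531e-02,  1.37230898e+00, -4.58742847e-05,
        1.68357998e+00, -1.03117412e-01]), 'dq': array([-7.83021647e-04, -1.67730725e-03,  5.23020419e-05,  8.35161160e-04,
       -1.04034104e-03, -1.73157800e-04]), 'tau': array([-1.04534338e-03, -3.51873636e+01, -3.13270640e+01, -3.51261033e-04,
        1.08267821e-02,  1.30997498e-05]), 'tcp_pos': array([ 0.14757043, -0.52947422,  0.30270158]), 'eef_rot': array([ 9.90779842e-01,  1.35476998e-01, -5.99621122e-05, -1.13307176e-03]), 'ft_force': array([-0.12289362, -0.60031793,  0.18020332]), 'moment': array([-0.00587924,  0.06949591, -0.00075632]), 'width': 1.002434608407173}
scene {'vertical_fov': 47.43884829165164, 'cx': 318.4078381633922, 'cy': 238.74685809958422, 'T': array([[-0.49652817, -0.49650718,  0.71199747,  1.21904037],
       [ 0.86768033, -0.26093727,  0.42313423,  0.42118093],
       [-0.02430251,  0.82788427,  0.56037222,  0.63666869],
       [ 0.        ,  0.        ,  0.        ,  1.        ]])}
top {'vertical_fov': 51.595848285244, 'cx': 313.78436781695075, 'cy': 242.28294726803597, 'T': array([[-0.01520675,  0.98075453, -0.19465173,  0.30375144],
       [-0.99919879, -0.02211338, -0.03335818, -0.00626575],
       [-0.0370206 ,  0.19398851,  0.98030502,  1.08578704],
       [ 0.        ,  0.        ,  0.        ,  1.        ]])}
wrist {'vertical_fov': 60.16198641398549, 'cx': 324.96511270225255, 'cy': 237.75854332149478, 'mount': array([[ 2.49121903e-04,  9.66260428e-01,  2.57566930e-01,
         6.50044096e-02],
       [ 9.99999968e-01, -2.50523886e-04, -2.73737675e-05,
         3.02224045e-04],
       [ 3.80764800e-05,  2.57566929e-01, -9.66260460e-01,
        -7.05646833e-02],
       [ 0.00000000e+00,  0.00000000e+00,  0.00000000e+00,
         1.00000000e+00]])}
```

View pics/a_top.png

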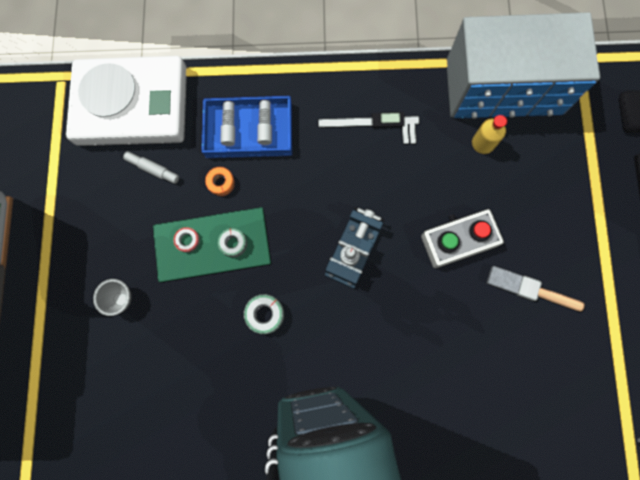

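View pics/a_scene.png

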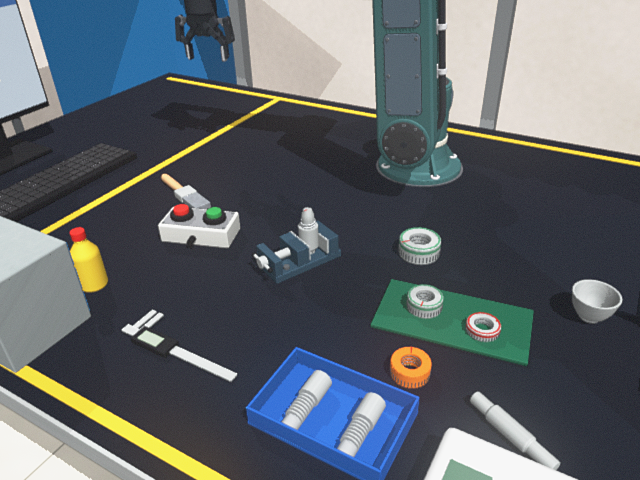

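View pics/a_wrist.png

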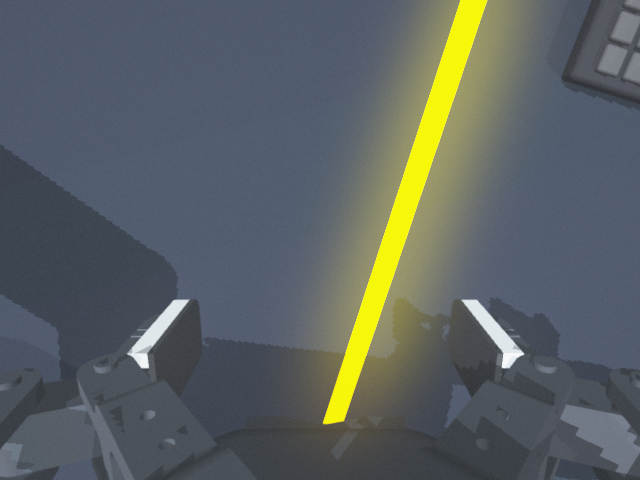

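The top image shows these candidates:
- Small ring with green band on the mat, at (231,242).
- Larger ring with green band on the bench, at (263,314). Look-alike.
- Orange ring at (220,181). Look-alike.
- Red-band NO-GO gauge at (186,239).

I choose (231,242), which is the smaller green one on the mat. Next I'll check it in a crop and compute positions.

```bash
cat > h.py <<'E'
import numpy as np, cv2
from bench import telemetry, snapshot, camera_info, robot, find_in, regions_of
from scipy.spatial.transform import Rotation as R
def cam(n,s=None):
    c=camera_info(n)
    if n=="wrist":
        s=s or telemetry.observe(); T=np.eye(4); T[:3,:3]=R.from_quat(s['eef_rot']).as_matrix(); T[:3,3]=s['tcp_pos']; c['T']=T@c['mount']
    c['f']=240/np.tan(np.radians(c['vertical_fov']/2)); return c
def ray(c,p):
    d=np.array([(p[0]-c['cx'])/c['f'],-(p[1]-c['cy'])/c['f'],-1.]); d=c['T'][:3,:3]@d
    return c['T'][:3,3],d
def onz(c,p,z):
    o,d=ray(c,p); return o+d*(z-o[2])/d[2]
def proj(c,X):
    q=np.linalg.inv(c['T'])@np.append(X,1); return np.array([c['cx']-c['f']*q[0]/q[2], c['cy']+c['f']*q[1]/q[2]])
E
python3 - <<'E'
from h import *
for n in ["top","scene"]:
    im=snapshot(n); c=cam(n)
    for q,z in [("go_gauge",.030),("nogo_gauge",.022),("stud",.08),("stud_tip",.11),("ok_button",.062),("ng_button",.062),("gauge_mat",.008)]:
        for d in find_in(n,q)[:4]:
            print(n,q,np.round(d['location'],1),round(d['confidence'],2),np.round(onz(c,d['location'],z),4))
    if n=="top":
        cv2.imwrite("pics/b.png",cv2.resize(im[150:350,140:400,::-1],None,fx=3,fy=3,interpolation=cv2.INTER_CUBIC))
    else:
        cv2.imwrite("pics/c.png",cv2.resize(im[190:390,230:490,::-1],None,fx=3,fy=3,interpolation=cv2.INTER_CUBIC))
print(telemetry.observe()['time'])
E
```

```text
top go_gauge [235.1 246.2] 0.96 [0.5086 0.2013 0.03  ]
top go_gauge [256.8 304.4] 0.93 [0.3815 0.1529 0.03  ]
top go_gauge [223.  184.3] 0.63 [0.6501 0.2308 0.03  ]
top go_gauge [347.8 261.4] 0.6 [ 0.4699 -0.0428  0.03  ]
top nogo_gauge [448.5 239.5] 0.18 [ 0.5145 -0.2621  0.022 ]
top stud [352.5 244.4] 0.66 [ 0.4972 -0.0517  0.08  ]
top stud_tip [354.1 246.8] 0.81 [ 0.4865 -0.0534  0.11  ]
top ok_button [449.9 243.2] 0.45 [ 0.4987 -0.2548  0.062 ]
top ng_button [482.2 226.4] 0.55 [ 0.5329 -0.3241  0.062 ]
top gauge_mat [211.9 243.4] 0.59 [0.5203 0.2578 0.008 ]
scene go_gauge [424.8 301.1] 0.74 [0.5274 0.2148 0.03  ]
scene go_gauge [411.3 368. ] 0.55 [0.6774 0.2506 0.03  ]
scene nogo_gauge [479.7 330.2] 0.79 [0.544  0.3139 0.022 ]
scene stud_tip [296.4 252.9] 0.72 [0.6033 0.0119 0.11  ]
scene ok_button [215.9 209.2] 0.7 [ 0.493  -0.2536  0.062 ]
scene ng_button [177.8 209.6] 0.73 [ 0.5308 -0.3231  0.062 ]
scene gauge_mat [455.9 325.7] 0.77 [0.5367 0.2743 0.008 ]
0.95
```

View pics/b.png

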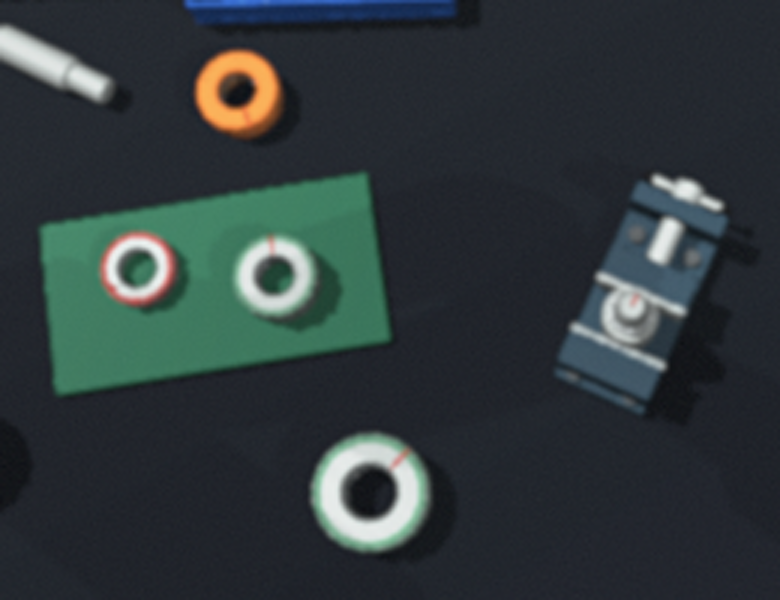

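View pics/c.png

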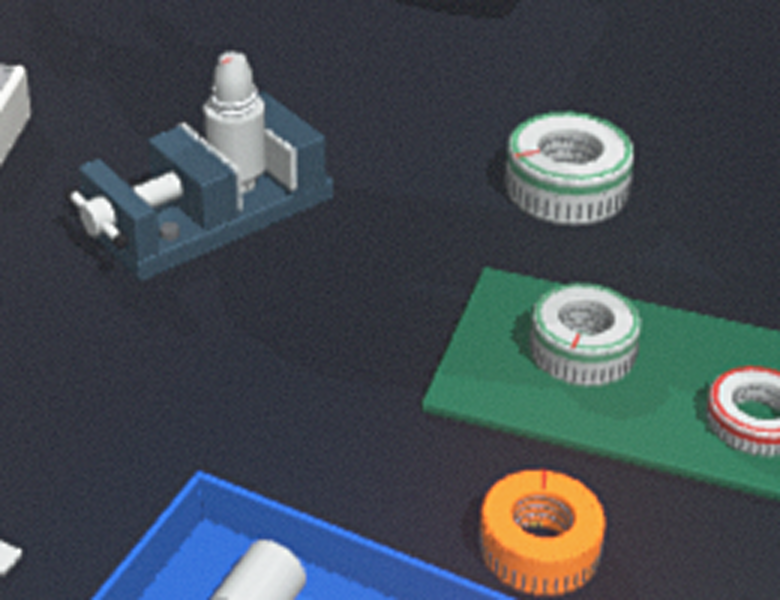

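```bash
cat >> h.py <<'E'
def delta(xyz,yaw=None,s=None):
    "tool-frame shift and yaw turn (deg about tool z) to reach a tool-down pose"
    s=s or telemetry.observe(); M=R.from_quat(s['eef_rot'])
    d=M.inv().apply(np.array(xyz)-s['tcp_pos'])
    if yaw is None: return np.round(d,4)
    c,sn=np.cos(yaw),np.sin(yaw)
    T=np.array([[c,sn,0],[sn,-c,0],[0,0,-1.]])
    rv=(M.inv()*R.from_matrix(T)).as_rotvec(degrees=True)
    return np.round(d,4),np.round(rv,2)
def yaw_of(s=None):
    s=s or telemetry.observe(); x=R.from_quat(s['eef_rot']).as_matrix()[:,0]; return np.arctan2(x[1],x[0])
E
python3 - <<'E'
from h import *
c=cam("top")
print("go",onz(c,(232,242),.034),"mark",onz(c,(231,231),.034))
print("stud",onz(c,(140+633/3,150+305/3),.11))
print("bigring",onz(c,(263,314),.03))
c=cam("scene")
print("go",onz(c,(230+586/3,190+320/3),.034),onz(c,(230+575/3,190+342/3),.034), "stud",onz(c,(230+231/3,190+58/3),.11))
print(yaw_of(), delta((.515,.205,.25),4.3-2*np.pi))
E
```

```text
go [0.51723601 0.20745279 0.034     ] mark [0.54179882 0.21006779 0.034     ]
stud [ 0.47678438 -0.04692739  0.11      ]
bigring [0.36107873 0.13956606 0.03      ]
go [0.52071492 0.21292708 0.034     ] [0.54131192 0.21425524 0.034     ] stud [ 0.47458533 -0.04418431  0.11      ]
0.27180003881650827 (array([ 0.5511, -0.6092,  0.0539]), array([ 0.000e+00, -1.000e-02,  1.292e+02]))
```

>>> {"api": "drive_tool", "payload": {"increments": [[[1, 0.03, -0.03, 0.003, 0, 0, -8], [1, 0.06, -0.065, 0.006, 0, 0, -16], [1, 0.09, -0.1, 0.01, 0, 0, -24], [1, 0.12, -0.133, 0.012, 0, 0, -32], [1, 0.15, -0.166, 0.015, 0, 0, -40], [1, 0.18, -0.2, 0.02, 0, 0, -48], [1, 0.21, -0.233, 0.02, 0, 0, -56], [1, 0.24, -0.266, 0.025, 0, 0, -64], [1, 0.27, -0.3, 0.03, 0, 0, -72], [1, 0.3, -0.333, 0.03, 0, 0, -80], [1, 0.33, -0.366, 0.03, 0, 0, -88], [1, 0.36, -0.4, 0.03, 0, 0, -96], [1, 0.39, -0.433, 0.04, 0, 0, -104], [1, 0.42, -0.466, 0.04, 0, 0, -112], [1, 0.45, -0.5, 0.04, 0, 0, -120], [1, 0.48, -0.533, 0.05, 0, 0, -128], [1, 0.51, -0.566, 0.05, 0, 0, -136], [1, 0.54, -0.6, 0.05, 0, 0, -144], [1, 0.55, -0.609, 0.053, 0, 0, -152], [1, 0.55, -0.609, 0.053, 0, 0, -160]]]}}

```text
time: 2.95
tcp_pos: [0.5145, 0.2067, 0.2498]
eef_rot: [0.034, 0.999, -0.0, -0.001]
ft_force: [-0.1, -0.5, -0.5]
width: 1.002
```

```bash
python3 - <<'E'
from h import *
s=telemetry.observe(); print(s['time'],s['tcp_pos'],s['joint_positions'],yaw_of(s)); print(delta((.519,.209,.22),4.3-2*np.pi))
E
```

```text
2.95 [0.51446529 0.20673386 0.2498303 ] [ 2.79674577e-01  1.14364480e-01  1.44830875e+00  3.44192625e-04
  1.58009298e+00 -1.22280078e+00] 3.073274634785849
(array([-0.0044,  0.0026,  0.0298]), array([ 4.000e-02, -6.000e-02, -7.029e+01]))
```

>>> {"api": "drive_tool", "payload": {"increments": [[[1, -0.004, 0.003, 0.005, 0, 0, -8], [1, -0.004, 0.003, 0.01, 0, 0, -16], [1, -0.004, 0.003, 0.015, 0, 0, -24], [1, -0.004, 0.003, 0.02, 0, 0, -32], [1, -0.004, 0.003, 0.025, 0, 0, -40], [1, -0.004, 0.003, 0.03, 0, 0, -48], [1, -0.004, 0.003, 0.03, 0, 0, -56], [1, -0.004, 0.003, 0.03, 0, 0, -64], [1, -0.004, 0.003, 0.03, 0, 0, -70], [1, -0.004, 0.003, 0.03, 0, 0, -70], [1, -0.004, 0.003, 0.03, 0, 0, -70]]]}}

```text
time: 4.05
tcp_pos: [0.5186, 0.2095, 0.2198]
eef_rot: [-0.544, 0.839, 0.0, -0.001]
ft_force: [0.9, 0.7, 0.1]
width: 1.003
```

```bash
python3 - <<'E'
from h import *
s=telemetry.observe(); print(s['time'],s['tcp_pos'],s['joint_positions'],yaw_of(s))
im=snapshot("wrist"); cv2.imwrite("pics/w1.png",im[:,:,::-1]); c=cam("wrist",s)
r=regions_of("wrist","go_gauge")
for d in r[:2]:
    m=d['mask']; print(d['confidence'],d['location'],onz(c,d['location'],.034))
    hsv=cv2.cvtColor(im,cv2.COLOR_RGB2HSV)
    red=(((hsv[...,0]<10)|(hsv[...,0]>170))&(hsv[...,1]>110)&(hsv[...,2]>80)&(cv2.dilate(m.astype(np.uint8),np.ones((5,5)))>0))
    v,u=np.nonzero(red); print(len(u),u.mean() if len(u) else 0,v.mean() if len(v) else 0)
E
```

```text
4.05 [0.51864091 0.20946473 0.2198113 ] [ 2.82320504e-01  1.39717101e-01  1.48039089e+00  3.44377461e-04
  1.52265595e+00 -2.43969837e+00] -1.9903866041232312
0.82 [513.5, 45.4] [0.37549048 0.15234903 0.034     ]
0 0 0
0.56 [325.1, 238.3] [0.51989477 0.21260907 0.034     ]
37 295.0810810810811 250.27027027027026
```

View pics/w1.png

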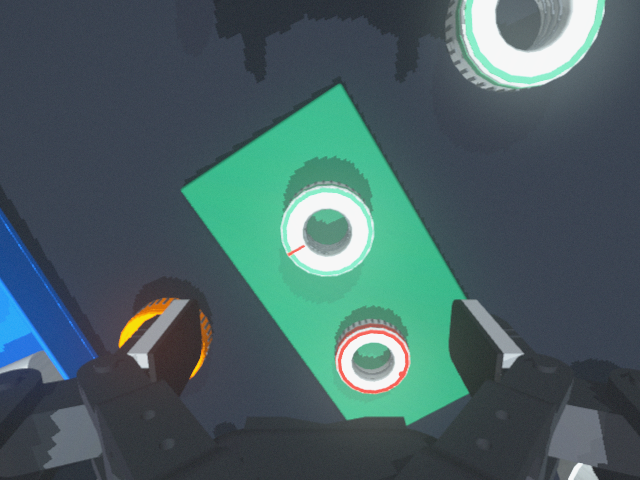

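The wrist view shows the GO gauge's top face centred near (327,230), with its mark at about (288,255) to (305,246). The NO-GO is at (372,358), the large look-alike is at the top right, and the orange one is at (165,340). Next step is a precise fit.

```bash
cat >> h.py <<'E'
def redmark(im,c,box,z):
    u0,v0,u1,v1=box
    a=im[v0:v1,u0:u1].astype(int); m=(a[...,0]>a[...,1]+50)&(a[...,0]>a[...,2]+50)
    v,u=np.nonzero(m); P=np.array([onz(c,(x+u0,y+v0),z)[:2] for x,y in zip(u,v)]); return P
E
python3 - <<'E'
from h import *
s=telemetry.observe(); im=cv2.imread("pics/w1.png")[:,:,::-1]; c=cam("wrist",s)
sub=im[170:290,270:390]; 
bright=(sub.min(2)>190).astype(np.uint8)
cs,_=cv2.findContours(bright,cv2.RETR_CCOMP,cv2.CHAIN_APPROX_NONE)
for k in sorted(cs,key=len)[-3:]:
    if len(k)>20:
        P=np.array([onz(c,(p[0][0]+270,p[0][1]+170),.034)[:2] for p in k])
        (a,b),r,_=cv2.fitEllipse((P*1000).astype(np.float32)); print(len(k),a,b,r)
P=redmark(im,c,(270,170,390,290),.034); print(len(P),P.mean(0)); 
E
```

```text
134 518.4669189453125 206.9312286376953 (52.84465026855469, 56.07863998413086)
140 517.203125 209.4739990234375 (31.775175094604492, 32.08518981933594)
248 516.6712646484375 209.4663848876953 (50.28303909301758, 51.925987243652344)
53 [0.54061823 0.2119755 ]
```

```bash
python3 - <<'E'
from h import *
print(delta((.517,.2093,.082)))
E
```

```text
[0.0007 0.0013 0.1378]
```

>>> {"api": "drive_tool", "payload": {"increments": [[[1, 0.001, 0.001, 0.03, 0, 0, 0], [1, 0.001, 0.001, 0.06, 0, 0, 0], [1, 0.001, 0.001, 0.09, 0, 0, 0], [1, 0.001, 0.001, 0.11, 0, 0, 0], [1, 0.001, 0.001, 0.125, 0, 0, 0], [1, 0.001, 0.001, 0.133, 0, 0, 0], [1, 0.001, 0.001, 0.138, 0, 0, 0], [1, 0.001, 0.001, 0.138, 0, 0, 0], [0.9, 0.001, 0.001, 0.138, 0, 0, 0], [0.8, 0.001, 0.001, 0.138, 0, 0, 0], [0.7, 0.001, 0.001, 0.138, 0, 0, 0], [0.6, 0.001, 0.001, 0.138, 0, 0, 0], [0.5, 0.001, 0.001, 0.138, 0, 0, 0], [0.5, 0.001, 0.001, 0.138, 0, 0, 0], [0.5, 0.001, 0.001, 0.138, 0, 0, 0], [0.5, 0.001, 0.001, 0.138, 0, 0, 0]]], "newtons": 50}}

```text
time: 5.75
tcp_pos: [0.5177, 0.2093, 0.0833]
eef_rot: [-0.545, 0.839, 0.0, 0.0]
ft_force: [-1.2, 0.3, 5.8]
width: 0.679
```

```bash
python3 - <<'E'
from h import *
s=telemetry.observe(); print(s['time'],s['tcp_pos'],s['width'],s['ft_force'],yaw_of(s))
im=snapshot("wrist"); cv2.imwrite("pics/w2.png",im[:,:,::-1])
E
```

```text
5.75 [0.517667   0.20925372 0.08331593] 0.6793132559573818 [-1.24405167  0.28740545  5.78683146] -1.9895907169149905
```

View pics/w2.png

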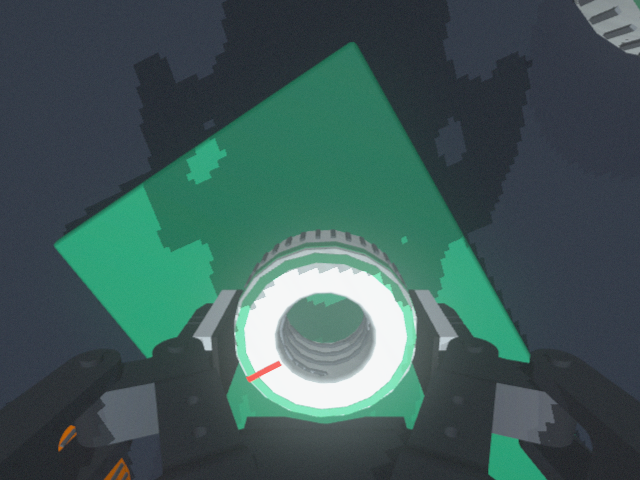

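Gauge is gripped, centred at about (325,338), with the mark at (263,371). I'll measure it in the tool frame and plan the lift.

```bash
python3 - <<'E'
from h import *
s=telemetry.observe(); im=cv2.imread("pics/w2.png")[:,:,::-1]; c=cam("wrist",s)
sub=im[240:425,225:425]
bright=(sub.min(2)>170).astype(np.uint8)
cs,_=cv2.findContours(bright,cv2.RETR_CCOMP,cv2.CHAIN_APPROX_NONE)
M=R.from_quat(s['eef_rot'])
for k in sorted(cs,key=len)[-3:]:
    P=np.array([M.inv().apply(onz(c,(p[0][0]+225,p[0][1]+240),.034)-s['tcp_pos'])[:2] for p in k])
    (a,b),r,_=cv2.fitEllipse((P*1000).astype(np.float32)); print("tool",len(k),a,b,r)
P=redmark(im,c,(240,350,300,400),.034); print(len(P),P.mean(0), M.inv().apply(np.append(P.mean(0),.034)-s['tcp_pos']))
cz=cam("top")
# lift to z .25, then over vice-offset view
print(delta((.517,.2093,.26)))
E
```

```text
tool 266 0.4009642004966736 -0.060302261263132095 (31.241960525512695, 31.5805721282959)
tool 418 0.6209506988525391 -0.03542923927307129 (57.84318923950195, 58.02647399902344)
tool 482 0.12284716963768005 0.4603825807571411 (50.25840759277344, 51.7416877746582)
209 [0.54103401 0.21181331] [-0.01179253 -0.02028061  0.04937043]
[ 1.000e-04  6.000e-04 -1.766e-01]
```

```bash
python3 - <<'E'
from h import *
print(delta((.543,-.002,.26),-2.56))
E
```

```text
(array([ 0.1825, -0.1091, -0.1768]), array([ 0.  ,  0.06, 32.68]))
```

>>> {"api": "drive_tool", "payload": {"increments": [[[0.5, 0, 0, -0.01, 0, 0, 0], [0.5, 0, 0, -0.03, 0, 0, 0], [0.5, 0, 0, -0.06, 0, 0, 0], [0.5, 0, 0, -0.09, 0, 0, 0], [0.5, 0, 0, -0.12, 0, 0, 0], [0.5, 0, 0, -0.15, 0, 0, 0], [0.5, 0, 0, -0.17, 0, 0, 0], [0.5, 0, 0, -0.177, 0, 0, 0], [0.5, 0, 0, -0.177, 0, 0, 0]]]}}

```text
time: 6.7
tcp_pos: [0.5177, 0.2091, 0.2607]
eef_rot: [-0.545, 0.839, -0.0, 0.001]
ft_force: [0.2, -0.2, -5.8]
width: 0.685
```

>>> {"api": "drive_tool", "payload": {"increments": [[[0.5, 0.015, -0.009, 0, 0, 0, 3], [0.5, 0.04, -0.024, 0, 0, 0, 7], [0.5, 0.07, -0.042, 0, 0, 0, 12], [0.5, 0.1, -0.06, 0, 0, 0, 18], [0.5, 0.13, -0.078, 0, 0, 0, 24], [0.5, 0.155, -0.093, 0, 0, 0, 29], [0.5, 0.175, -0.104, 0, 0, 0, 32], [0.5, 0.182, -0.109, 0, 0, 0, 33], [0.5, 0.182, -0.109, 0, 0, 0, 33], [0.5, 0.182, -0.109, 0, 0, 0, 33]]]}}

```text
time: 7.7
tcp_pos: [0.5428, -0.0007, 0.2594]
eef_rot: [-0.285, 0.959, 0.001, -0.0]
ft_force: [-0.3, -0.8, -4.8]
width: 0.679
```

```bash
python3 - <<'E'
from h import *
s=telemetry.observe(); print(s['time'],s['tcp_pos'],s['width'],s['ft_force'],yaw_of(s),s['joint_positions'])
im=snapshot("wrist"); cv2.imwrite("pics/w3.png",im[:,:,::-1])
print(find_in("wrist","stud_tip"))
E
```

```text
7.7 [ 0.54282038 -0.00068023  0.25935046] 0.6790597112704827 [-0.28329888 -0.80184687 -4.82266311] -2.5644408412939277 [-1.06702589e-01  8.45607672e-02  1.46177534e+00  2.11858904e-03
  1.59616971e+00 -2.25459864e+00]
[{'location': [286.3, 123.2], 'confidence': 0.97}]
```

View pics/w3.png

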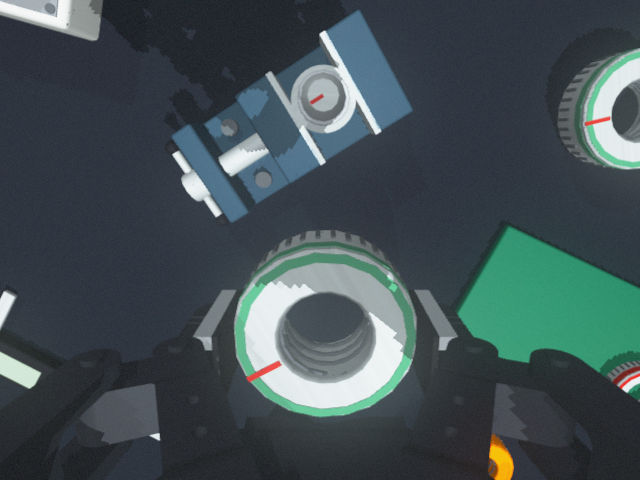

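The stud's tip is at about (322,95) with its mark running to (311,103). The gauge is held at (325,338), mark unchanged. Zooming in on the tip.

```bash
python3 - <<'E'
from h import *
im=cv2.imread("pics/w3.png"); cv2.imwrite("pics/w3c.png",cv2.resize(im[50:150,270:380],None,fx=6,fy=6,interpolation=cv2.INTER_CUBIC))
s=telemetry.observe(); c=cam("wrist",s)
P=redmark(im[:,:,::-1],c,(290,70,350,130),.11); m=P.mean(0); u,sv,vt=np.linalg.svd(P-m); print(len(P),m,"axis yaw",np.arctan2(vt[0,1],vt[0,0]), P[(P-m)@vt[0]==((P-m)@vt[0]).min()],P[(P-m)@vt[0]==((P-m)@vt[0]).max()])
# vice axis: jaw plate edges (white) line
print("jaw edge dirs", [onz(c,p,.052)[:2] for p in [(267,74),(322,163),(322,35),(377,131)]])
print(onz(c,(322,95),.11),onz(c,(185,180),.045))
E
```

```text
53 [ 0.4792527  -0.04712759] axis yaw -0.4431057172446833 [[ 0.47583979 -0.04599981]] [[ 0.48237808 -0.04899691]]
jaw edge dirs [array([ 0.48153734, -0.0839742 ]), array([ 0.50898728, -0.02486951]), array([ 0.44380778, -0.06724087]), array([ 0.47216945, -0.00610061])]
[ 0.4762402  -0.04573951  0.11      ] [ 0.57067632 -0.09717349  0.045     ]
```

View pics/w3c.png

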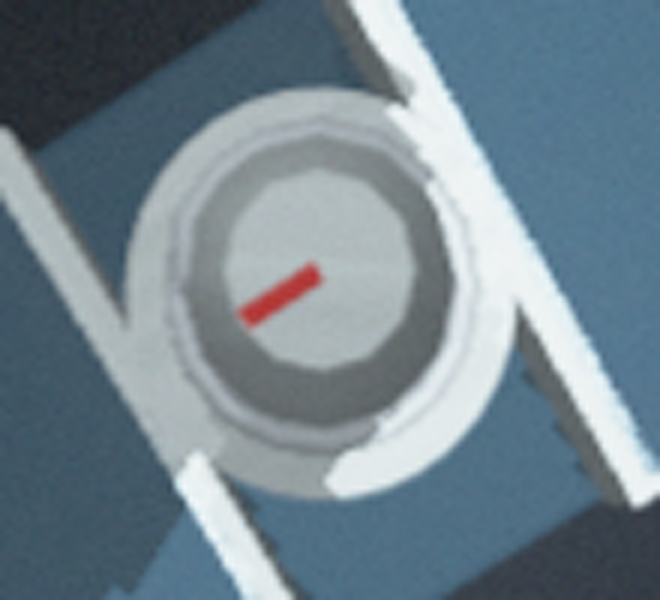

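```bash
python3 - <<'E'
from h import *
print(delta((.4764,-.0455,.197),-2.556))
E
```

```text
(array([ 0.0806, -0.0016,  0.0629]), array([ 0.06,  0.08, -0.43]))
```

>>> {"api": "drive_tool", "payload": {"increments": [[[0.5, 0.015, 0, 0, 0, 0, 0], [0.5, 0.04, -0.001, 0, 0, 0, 0], [0.5, 0.065, -0.0015, 0, 0, 0, 0], [0.5, 0.078, -0.0016, 0.01, 0.06, 0.08, -0.4], [0.5, 0.0806, -0.0016, 0.03, 0.06, 0.08, -0.4], [0.5, 0.0806, -0.0016, 0.05, 0.06, 0.08, -0.4], [0.5, 0.0806, -0.0016, 0.06, 0.06, 0.08, -0.4], [0.5, 0.0806, -0.0016, 0.063, 0.06, 0.08, -0.4], [0.5, 0.0806, -0.0016, 0.063, 0.06, 0.08, -0.4], [0.5, 0.0806, -0.0016, 0.063, 0.06, 0.08, -0.4]]]}}

```text
time: 8.8
tcp_pos: [0.4771, -0.0454, 0.198]
eef_rot: [-0.289, 0.957, -0.0, 0.001]
ft_force: [0.7, 0.2, -4.4]
width: 0.68
```

```bash
python3 - <<'E'
from h import *
s=telemetry.observe(); print(s['time'],s['tcp_pos'],s['width'],s['ft_force'],s['moment'],yaw_of(s),s['joint_positions'])
im=snapshot("wrist"); cv2.imwrite("pics/w4.png",cv2.resize(im[220:420,220:430,::-1],None,fx=3,fy=3,interpolation=cv2.INTER_CUBIC))
im2=snapshot("scene");cv2.imwrite("pics/s4.png",cv2.resize(im2[120:320,200:460,::-1],None,fx=3,fy=3,interpolation=cv2.INTER_CUBIC))
c=cam("wrist",s); o=220; X=(.476,-.0455,.11); p=proj(c,X); print("tip pred px",p,(p-220)*3)
E
```

```text
8.8 [ 0.47709537 -0.0453966   0.19804041] 0.6803289691680058 [ 0.67343263  0.16108387 -4.4037692 ] [ 0.06057064 -0.00438857 -0.05081054] -2.5559531335616237 [-2.13301747e-01 -2.56717662e-02  1.69876446e+00  1.09877614e-04
  1.46646005e+00 -2.36974789e+00]
tip pred px [327.09685874 289.36500091] [321.29057621 208.09500273]
```

View pics/w4.png

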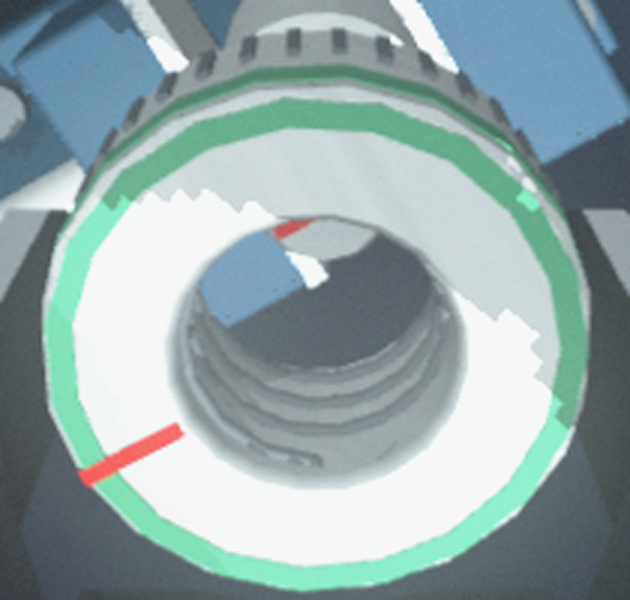

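View pics/s4.png

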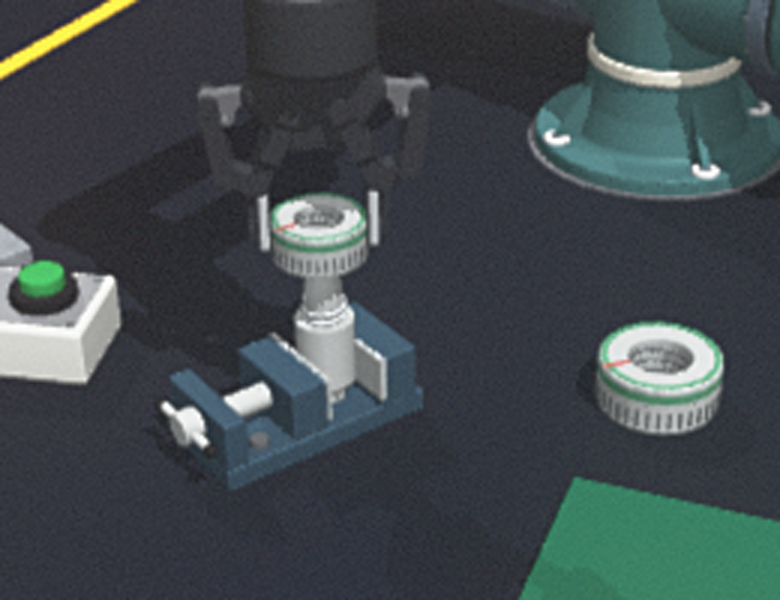

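>>> {"api": "drive_tool", "payload": {"increments": [[[0.5, 0.0007, 0.0002, 0.004, 0, 0, 0], [0.5, 0.0007, 0.0002, 0.008, 0, 0, 0], [0.5, 0.0007, 0.0002, 0.012, 0, 0, 0], [0.5, 0.0007, 0.0002, 0.016, 0, 0, 0], [0.5, 0.0007, 0.0002, 0.02, 0, 0, 0], [0.5, 0.0007, 0.0002, 0.024, 0, 0, 0], [0.5, 0.0007, 0.0002, 0.028, 0, 0, 0], [0.5, 0.0007, 0.0002, 0.03, 0, 0, 0], [0.5, 0.0007, 0.0002, 0.03, 0, 0, 0]]]}}

```text
time: 9.8
tcp_pos: [0.4762, -0.0457, 0.1677]
eef_rot: [-0.288, 0.957, -0.0, 0.001]
ft_force: [-0.7, -0.2, -4.7]
width: 0.678
```

```bash
python3 - <<'E'
from h import *
s=telemetry.observe(); print(s['time'],s['tcp_pos'],s['width'],s['ft_force'],s['moment'],yaw_of(s),s['joint_positions'][5])
E
```

```text
9.8 [ 0.47624939 -0.04574939  0.16765588] 0.6776303500816162 [-0.73813074 -0.24760242 -4.69851101] [0.03887153 0.0375787  0.0291167 ] -2.5563440623995244 -2.370425910808149
```

>>> {"api": "drive_tool", "payload": {"increments": [[[0.5, 0, 0, 0.002, 0, 0, 0], [0.5, 0, 0, 0.004, 0, 0, 0], [0.5, 0, 0, 0.006, 0, 0, 0], [0.5, 0, 0, 0.008, 0, 0, 0], [0.5, 0, 0, 0.009, 0, 0, 0], [0.5, 0, 0, 0.01, 0, 0, 0], [0.5, 0, 0, 0.011, 0, 0, 0], [0.5, 0, 0, 0.012, 0, 0, 0], [0.5, 0, 0, 0.012, 0, 0, 0], [0.5, 0, 0, 0.012, 0, 0, 0]]]}}

```text
time: 10.8
tcp_pos: [0.4761, -0.0457, 0.1554]
eef_rot: [-0.288, 0.957, -0.0, 0.0]
ft_force: [-0.8, 0.2, -5.7]
width: 0.678
```

```bash
python3 - <<'E'
from h import *
s=telemetry.observe(); print(s['time'],s['tcp_pos'],s['width'],s['ft_force'],s['moment'],yaw_of(s),s['joint_positions'][5])
E
```

```text
10.8 [ 0.47609044 -0.04571515  0.15540431] 0.6776019037474796 [-0.78112     0.21382316 -5.67079823] [0.05270333 0.20487452 0.0256991 ] -2.5562805240036752 -2.3705102808264886
```

Almost no lateral contact. I'll ease down another 1.5 mm to feel the seat.

>>> {"api": "drive_tool", "payload": {"increments": [[[0.5, 0, 0, 0.0004, 0, 0, 0], [0.5, 0, 0, 0.0008, 0, 0, 0], [0.5, 0, 0, 0.0012, 0, 0, 0], [0.5, 0, 0, 0.0015, 0, 0, 0], [0.5, 0, 0, 0.0015, 0, 0, 0]]]}}

```text
time: 11.3
tcp_pos: [0.4762, -0.0457, 0.1549]
eef_rot: [-0.289, 0.957, -0.0, 0.001]
ft_force: [-4.5, 0.5, 4.4]
width: 0.682
```

```bash
python3 - <<'E'
from h import *
s=telemetry.observe(); print(s['time'],s['tcp_pos'],s['width'],s['ft_force'],s['moment'],yaw_of(s),s['joint_positions'][5])
im=snapshot("wrist"); cv2.imwrite("pics/w5.png",cv2.resize(im[180:440,200:460,::-1],None,fx=2.2,fy=2.2,interpolation=cv2.INTER_CUBIC))
E
```

```text
11.3 [ 0.47622296 -0.045703    0.15489095] 0.6823985910342475 [-4.46325916  0.48962485  4.35364674] [ 0.23931119  0.82928471 -0.04161358] -2.5562493317439956 -2.370483722163315
```

View pics/w5.png

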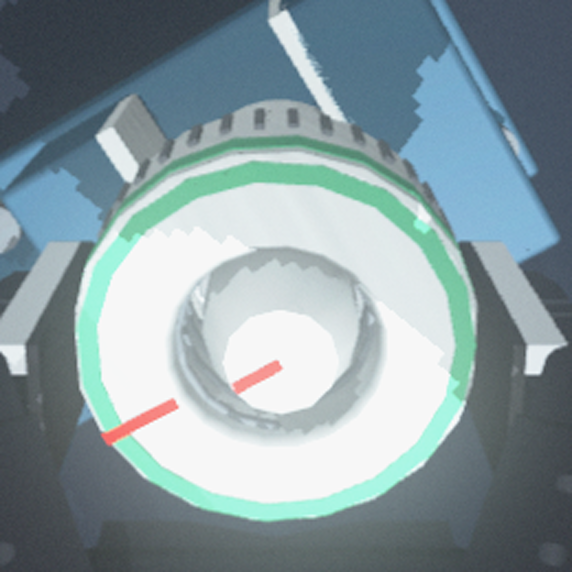

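Marks are collinear and the gauge has seated at TCP z of about 0.1549, as expected. Turning starts now, with yaw -2.556 as zero.

>>> {"api": "drive_tool", "payload": {"increments": [[[0.5, 0, 0, 0.0004, 0, 0, 4], [0.5, 0, 0, 0.0005, 0, 0, 10], [0.5, 0, 0, 0.0006, 0, 0, 16], [0.5, 0, 0, 0.0007, 0, 0, 22], [0.5, 0, 0, 0.0008, 0, 0, 28], [0.5, 0, 0, 0.0009, 0, 0, 34], [0.5, 0, 0, 0.001, 0, 0, 40], [0.5, 0, 0, 0.001, 0, 0, 40]]]}}

```text
time: 12.15
tcp_pos: [0.4762, -0.0458, 0.1541]
eef_rot: [0.056, 0.998, -0.0, 0.001]
ft_force: [-4.0, 0.7, 2.9]
width: 0.68
```

```bash
cat > st.py <<'E'
from h import *
s=telemetry.observe(); y=yaw_of(s); 
print(round(s['time'],2),np.round(s['tcp_pos'],4),round(s['width'],3),"F",np.round(s['ft_force'],1),"M",np.round(s['moment'],3),"j6",round(s['joint_positions'][5],3),"turned deg (mod)",round(np.degrees((-2.5562-y))%360,1))
E
python3 st.py
```

```text
12.15 [ 0.4762 -0.0458  0.1541] 0.68 F [-4.   0.7  2.9] M [ 0.142  0.739 -0.087] j6 -1.672 turned deg (mod) 40.0
```

>>> {"api": "drive_tool", "payload": {"increments": [[[0.5, 0.0003, 0, 0.0003, 0, 0, 6], [0.5, 0.0004, 0, 0.0005, 0, 0, 13], [0.5, 0.0004, 0, 0.0006, 0, 0, 20], [0.5, 0.0004, 0, 0.0007, 0, 0, 27], [0.5, 0.0004, 0, 0.0008, 0, 0, 34], [0.5, 0.0004, 0, 0.0009, 0, 0, 41], [0.5, 0.0004, 0, 0.001, 0, 0, 48], [0.5, 0.0004, 0, 0.0012, 0, 0, 55], [0.5, 0.0004, 0, 0.0013, 0, 0, 62], [0.5, 0.0004, 0, 0.0014, 0, 0, 69], [0.5, 0.0004, 0, 0.0015, 0, 0, 75], [0.5, 0.0004, 0, 0.0016, 0, 0, 80], [0.5, 0.0004, 0, 0.0016, 0, 0, 80]]]}}

```text
time: 13.45
tcp_pos: [0.4759, -0.0459, 0.1529]
eef_rot: [0.684, 0.729, 0.0, 0.001]
ft_force: [-4.0, 0.7, 4.1]
width: 0.681
```

```bash
python3 st.py
```

```text
13.45 [ 0.4759 -0.0459  0.1529] 0.681 F [-4.   0.7  4.1] M [ 0.046  0.815 -0.06 ] j6 -0.278 turned deg (mod) 119.9
```

>>> {"api": "drive_tool", "payload": {"increments": [[[0.5, 0, 0, 0.0003, 0, 0, 5], [0.5, 0, 0, 0.0004, 0, 0, 10], [0.5, 0, 0, 0.0005, 0, 0, 15], [0.5, 0, 0, 0.0006, 0, 0, 20], [0.5, 0, 0, 0.0007, 0, 0, 25], [0.5, 0, 0, 0.0008, 0, 0, 30], [0.5, 0, 0, 0.0008, 0, 0, 30]]]}}

```text
time: 14.15
tcp_pos: [0.4759, -0.0459, 0.1523]
eef_rot: [0.849, 0.528, 0.001, 0.001]
ft_force: [-4.1, 0.3, 4.4]
width: 0.679
```

```bash
python3 st.py
```

```text
14.15 [ 0.4759 -0.0459  0.1523] 0.679 F [-4.1  0.3  4.4] M [ 0.148  0.77  -0.113] j6 0.243 turned deg (mod) 149.7
```

>>> {"api": "drive_tool", "payload": {"increments": [[[0.5, 0, 0, 0.0003, 0, 0, 5], [0.5, 0, 0, 0.0004, 0, 0, 10], [0.5, 0, 0, 0.0005, 0, 0, 15], [0.5, 0, 0, 0.0006, 0, 0, 20], [0.5, 0, 0, 0.0007, 0, 0, 25], [0.5, 0, 0, 0.0008, 0, 0, 30], [0.5, 0, 0, 0.0008, 0, 0, 30]]]}}

```text
time: 14.85
tcp_pos: [0.4761, -0.0458, 0.1519]
eef_rot: [0.956, 0.292, 0.001, 0.001]
ft_force: [-4.8, 0.8, 4.7]
width: 0.682
```

```bash
python3 st.py
```

```text
14.85 [ 0.4761 -0.0458  0.1519] 0.682 F [-4.8  0.8  4.7] M [ 0.176  0.749 -0.065] j6 0.763 turned deg (mod) 179.6
```

>>> {"api": "drive_tool", "payload": {"increments": [[[0.5, 0, 0, 0.0003, 0, 0, 5], [0.5, 0, 0, 0.0004, 0, 0, 10], [0.5, 0, 0, 0.0005, 0, 0, 15], [0.5, 0, 0, 0.0006, 0, 0, 20], [0.5, 0, 0, 0.0007, 0, 0, 25], [0.5, 0, 0, 0.0008, 0, 0, 30], [0.5, 0, 0, 0.0008, 0, 0, 30]]]}}

```text
time: 15.55
tcp_pos: [0.4762, -0.0459, 0.1514]
eef_rot: [0.999, 0.036, 0.002, 0.0]
ft_force: [-4.5, 1.0, 4.9]
width: 0.676
```

```bash
python3 st.py
```

```text
15.55 [ 0.4762 -0.0459  0.1514] 0.676 F [-4.5  1.   4.9] M [ 0.053  0.793 -0.061] j6 1.284 turned deg (mod) 209.4
```

>>> {"api": "drive_tool", "payload": {"increments": [[[0.5, 0, 0, 0.0003, 0, 0, 5], [0.5, 0, 0, 0.0004, 0, 0, 10], [0.5, 0, 0, 0.0005, 0, 0, 15], [0.5, 0, 0, 0.0006, 0, 0, 20], [0.5, 0, 0, 0.0007, 0, 0, 25], [0.5, 0, 0, 0.0008, 0, 0, 30], [0.5, 0, 0, 0.0008, 0, 0, 30]]]}}

```text
time: 16.25
tcp_pos: [0.4762, -0.0461, 0.1509]
eef_rot: [0.975, -0.222, 0.002, 0.0]
ft_force: [-4.1, 0.1, 4.9]
width: 0.682
```

```bash
python3 st.py
```

```text
16.25 [ 0.4762 -0.0461  0.1509] 0.682 F [-4.1  0.1  4.9] M [0.091 0.95  0.012] j6 1.804 turned deg (mod) 239.2
```

>>> {"api": "drive_tool", "payload": {"increments": [[[0.5, 0, 0, 0.0003, 0, 0, 5], [0.5, 0, 0, 0.0004, 0, 0, 10], [0.5, 0, 0, 0.0005, 0, 0, 15], [0.5, 0, 0, 0.0006, 0, 0, 20], [0.5, 0, 0, 0.0007, 0, 0, 25], [0.5, 0, 0, 0.0008, 0, 0, 30], [0.5, 0, 0, 0.0008, 0, 0, 34], [0.5, 0, 0, 0.0008, 0, 0, 34]]]}}

```text
time: 17.05
tcp_pos: [0.4761, -0.0461, 0.1505]
eef_rot: [0.868, -0.496, 0.002, -0.0]
ft_force: [-6.3, 0.2, 5.9]
width: 0.678
```

```bash
python3 st.py; python3 - <<'E'
from h import *
s=telemetry.observe()
im=snapshot("wrist"); cv2.imwrite("pics/w6.png",cv2.resize(im[180:440,200:460,::-1],None,fx=2.2,fy=2.2,interpolation=cv2.INTER_CUBIC))
E
```

```text
17.05 [ 0.4761 -0.0461  0.1505] 0.678 F [-6.3  0.2  5.9] M [ 0.074  0.987 -0.042] j6 2.394 turned deg (mod) 273.0
```

View pics/w6.png

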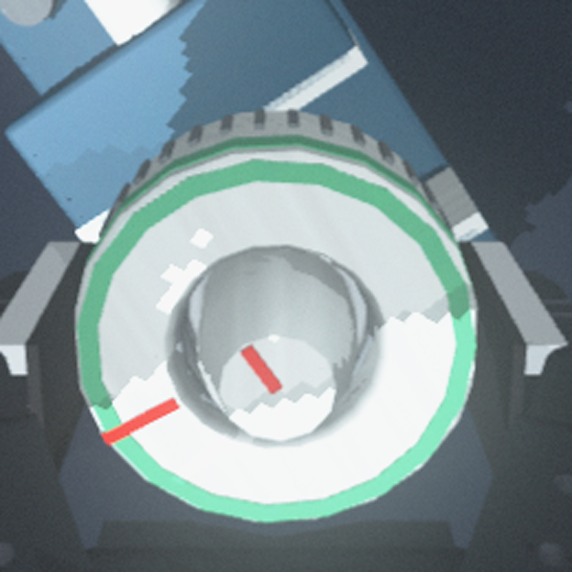

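No slip: the gauge turned with the gripper to 273° and is still running free. I'll open, rotate back and regrasp.

>>> {"api": "drive_tool", "payload": {"increments": [[[0.8, 0, 0, 0, 0, 0, 0], [1, 0, 0, 0, 0, 0, 0], [1, 0, 0, 0, 0, 0, 0], [1, 0, 0, 0, 0, 0, 0], [1, 0, 0, 0, 0, 0, 0]]]}}

```text
time: 17.6
tcp_pos: [0.4763, -0.0461, 0.1505]
eef_rot: [0.869, -0.495, 0.002, -0.0]
ft_force: [-0.4, 1.0, -0.3]
width: 1.003
```

```bash
python3 st.py; python3 - <<'E'
from h import *
y=yaw_of(); print(y,delta((.4761,-.0459,.1509),y+np.radians(160)),delta((.4758,-.0458,.1509),y))
E
```

```text
17.6 [ 0.4763 -0.0461  0.1505] 1.003 F [-0.4  1.  -0.3] M [ 0.003  0.007 -0.047] j6 2.393 turned deg (mod) 272.9
-1.0365447081944545 (array([-0.0003,  0.    , -0.0004]), array([   0.2 ,   -0.23, -160.  ])) (array([-0.0005,  0.0002, -0.0004]), array([-0.13, -0.17,  0.  ]))
```

>>> {"api": "drive_tool", "payload": {"increments": [[[1, 0, 0, 0, 0, 0, -8], [1, 0, 0, 0, 0, 0, -16], [1, 0, 0, 0, 0, 0, -24], [1, 0, 0, 0, 0, 0, -32], [1, 0, 0, 0, 0, 0, -40], [1, 0, 0, 0, 0, 0, -48], [1, 0, 0, 0, 0, 0, -56], [1, 0, 0, 0, 0, 0, -64], [1, 0, 0, 0, 0, 0, -72], [1, 0, 0, 0, 0, 0, -80], [1, 0, 0, 0, 0, 0, -88], [1, 0, 0, 0, 0, 0, -96], [1, 0, 0, 0, 0, 0, -104], [1, 0, 0, 0, 0, 0, -112], [1, 0, 0, 0, 0, 0, -120], [1, 0, 0, 0, 0, 0, -128], [1, 0, 0, 0, 0, 0, -136], [1, 0, 0, 0, 0, 0, -144], [1, 0, 0, 0, 0, 0, -152], [1, 0, 0, 0, 0, 0, -160]]]}}

```text
time: 19.6
tcp_pos: [0.4764, -0.0461, 0.1504]
eef_rot: [0.636, 0.771, 0.001, 0.002]
ft_force: [0.1, -0.2, -0.5]
width: 0.994
```

>>> {"api": "drive_tool", "payload": {"increments": [[[1, 0, 0, 0, 0, 0, -8], [1, 0, 0, 0, 0, 0, -16], [1, 0, 0, 0, 0, 0, -24], [1, 0, 0, 0, 0, 0, -32], [1, 0, 0, 0, 0, 0, -40], [1, 0, 0, 0, 0, 0, -48], [1, 0, 0, 0, 0, 0, -56], [1, 0, 0, 0, 0, 0, -64], [1, 0, 0, 0, 0, 0, -72], [1, 0, 0, 0, 0, 0, -80], [1, 0, 0, 0, 0, 0, -88], [1, 0, 0, 0, 0, 0, -95], [1, 0, 0, 0, 0, 0, -100], [1, 0, 0, 0, 0, 0, -105], [1, 0, 0, 0, 0, 0, -105]]]}}

```text
time: 21.1
tcp_pos: [0.4765, -0.0462, 0.1505]
eef_rot: [-0.225, 0.974, -0.001, 0.002]
ft_force: [0.2, 0.2, -0.5]
width: 1.001
```

```bash
python3 st.py; python3 - <<'E'
from h import *
s=telemetry.observe()
im=snapshot("wrist"); cv2.imwrite("pics/w7.png",im[:,:,::-1])
y=yaw_of(s); print(y,s['eef_rot'],delta((.476,-.0457,.1509),y,s))
E
```

```text
21.1 [ 0.4765 -0.0462  0.1505] 1.001 F [ 0.2  0.2 -0.5] M [ 0.009 -0.052 -0.043] j6 -2.239 turned deg (mod) 7.6
-2.688329309709008 [-0.22469364  0.97442692 -0.00116083  0.00189734] (array([ 0.0003,  0.0006, -0.0005]), array([-0.18,  0.18, -0.  ]))
```

View pics/w7.png

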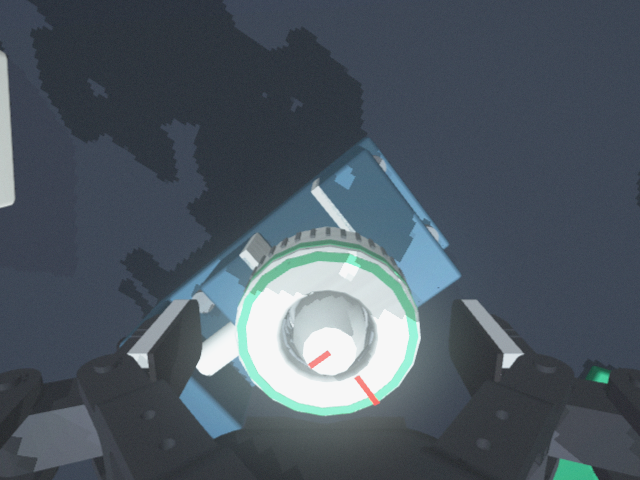

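The free gauge sits slightly off the pad centre, about 1 mm in tool y. I'll centre, re-level and close.

>>> {"api": "drive_tool", "payload": {"increments": [[[1, 0.0005, 0.0008, 0, -0.18, 0.18, 0], [1, 0.0005, 0.0008, 0, -0.18, 0.18, 0], [0.9, 0.0005, 0.0008, 0, -0.18, 0.18, 0], [0.8, 0.0005, 0.0008, 0, -0.18, 0.18, 0], [0.7, 0.0005, 0.0008, 0, -0.18, 0.18, 0], [0.6, 0.0005, 0.0008, 0, -0.18, 0.18, 0], [0.5, 0.0005, 0.0008, 0, -0.18, 0.18, 0], [0.5, 0.0005, 0.0008, 0, -0.18, 0.18, 0], [0.5, 0.0005, 0.0008, 0, -0.18, 0.18, 0], [0.5, 0.0005, 0.0008, 0, -0.18, 0.18, 0]]]}}

```text
time: 22.15
tcp_pos: [0.4759, -0.0458, 0.151]
eef_rot: [-0.224, 0.975, -0.0, 0.0]
ft_force: [-2.0, -0.1, 5.2]
width: 0.682
```

```bash
python3 st.py
```

```text
22.15 [ 0.4759 -0.0458  0.151 ] 0.682 F [-2.  -0.1  5.2] M [-0.071  0.322  0.005] j6 -2.237 turned deg (mod) 7.7
```

>>> {"api": "drive_tool", "payload": {"increments": [[[0.5, 0, 0, 0.0003, 0, 0, 5], [0.5, 0, 0, 0.0004, 0, 0, 10], [0.5, 0, 0, 0.0005, 0, 0, 15], [0.5, 0, 0, 0.0006, 0, 0, 20], [0.5, 0, 0, 0.0007, 0, 0, 25], [0.5, 0, 0, 0.0008, 0, 0, 30], [0.5, 0, 0, 0.0008, 0, 0, 30]]]}}

```text
time: 22.85
tcp_pos: [0.476, -0.0458, 0.1509]
eef_rot: [0.037, 0.999, -0.0, 0.001]
ft_force: [-1.9, 0.9, 4.7]
width: 0.682
```

```bash
python3 st.py
```

```text
22.85 [ 0.476  -0.0458  0.1509] 0.682 F [-1.9  0.9  4.7] M [-0.012  0.358 -0.151] j6 -1.711 turned deg (mod) 37.8
```

>>> {"api": "drive_tool", "payload": {"increments": [[[0.5, 0, 0, 0.0003, 0, 0, 5], [0.5, 0, 0, 0.0004, 0, 0, 10], [0.5, 0, 0, 0.0005, 0, 0, 15], [0.5, 0, 0, 0.0006, 0, 0, 20], [0.5, 0, 0, 0.0006, 0, 0, 20]]]}}

```text
time: 23.35
tcp_pos: [0.4759, -0.0458, 0.1509]
eef_rot: [0.211, 0.978, -0.0, 0.001]
ft_force: [-2.3, 0.4, 5.3]
width: 0.681
```

```bash
python3 st.py
```

```text
23.35 [ 0.4759 -0.0458  0.1509] 0.681 F [-2.3  0.4  5.3] M [ 0.016  0.5   -0.126] j6 -1.361 turned deg (mod) 57.9
```

>>> {"api": "drive_tool", "payload": {"increments": [[[0.5, 0, 0, 0.0002, 0, 0, 5], [0.5, 0, 0, 0.0003, 0, 0, 10], [0.5, 0, 0, 0.0003, 0, 0, 10]]]}}

```text
time: 23.65
tcp_pos: [0.4759, -0.0457, 0.1509]
eef_rot: [0.295, 0.955, -0.0, 0.001]
ft_force: [-1.6, -0.4, 5.4]
width: 0.678
```

```bash
python3 st.py; python3 - <<'E'
from h import *
for i in range(4):
    im=snapshot("wrist"); s=telemetry.observe(); print(s['tcp_pos'][2],s['moment'],s['ft_force'][2])
cv2.imwrite("pics/w8.png",im[:,:,::-1])
E
```

```text
23.65 [ 0.4759 -0.0457  0.1509] 0.678 F [-1.6 -0.4  5.4] M [-0.1    0.381 -0.094] j6 -1.186 turned deg (mod) 67.9
0.15088804692837038 [-0.04590492  0.39979725 -0.13130305] 5.907389971673874
0.15086796339146208 [-0.07732281  0.3571161  -0.10909494] 5.38855993342451
0.15089456951249763 [-0.06340951  0.31120173 -0.10995213] 6.09604551202176
0.1508863242214427 [-0.06745598  0.36187397 -0.15271792] 5.752299215786944
```

View pics/w8.png

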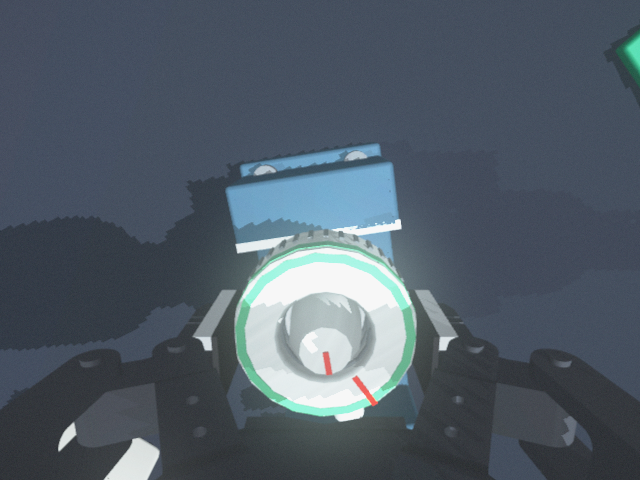

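The mark in the tool frame is unchanged, so no slip. z has held constant since about 268°, so the gauge met the shoulder there, and the torque is now rising. I'll advance in small steps to about 352°.

>>> {"api": "drive_tool", "payload": {"increments": [[[0.5, 0, 0, 0.0003, 0, 0, 5], [0.5, 0, 0, 0.0003, 0, 0, 10], [0.5, 0, 0, 0.0003, 0, 0, 10]]]}}

```text
time: 24.15
tcp_pos: [0.4758, -0.0458, 0.1508]
eef_rot: [0.376, 0.927, -0.0, 0.001]
ft_force: [-1.4, -1.5, 4.4]
width: 0.682
```

```bash
python3 st.py; python3 - <<'E'
from h import *
L=[]
for i in range(4):
    im=snapshot("wrist"); s=telemetry.observe(); L.append([s['tcp_pos'][2],s['moment'][2],s['ft_force'][2]])
print(np.mean(L,0))
E
```

```text
24.15 [ 0.4758 -0.0458  0.1508] 0.682 F [-1.4 -1.5  4.4] M [-0.101  0.42  -0.149] j6 -1.014 turned deg (mod) 77.7
[ 0.15085241 -0.13400146  4.69448875]
```

>>> {"api": "drive_tool", "payload": {"increments": [[[0.5, 0, 0, 0.0003, 0, 0, 4], [0.5, 0, 0, 0.0003, 0, 0, 8], [0.5, 0, 0, 0.0003, 0, 0, 8]]]}}

```text
time: 24.65
tcp_pos: [0.4758, -0.0458, 0.1508]
eef_rot: [0.438, 0.899, -0.0, 0.001]
ft_force: [-1.6, -0.3, 5.2]
width: 0.679
```

```bash
python3 st.py; python3 - <<'E'
from h import *
L=[]
for i in range(6):
    im=snapshot("wrist"); s=telemetry.observe(); L.append([s['tcp_pos'][2],s['moment'][2],s['ft_force'][2]])
print(np.mean(L,0))
cv2.imwrite("pics/w9.png",im[:,:,::-1])
E
```

```text
24.65 [ 0.4758 -0.0458  0.1508] 0.679 F [-1.6 -0.3  5.2] M [-0.154  0.483 -0.206] j6 -0.878 turned deg (mod) 85.5
[ 0.15085    -0.15002534  5.4245484 ]
```

>>> {"api": "drive_tool", "payload": {"increments": [[[0.5, 0, 0, -0.0001, 0, 0, 4], [0.5, 0, 0, -0.0001, 0, 0, 7], [0.5, 0, 0, -0.0001, 0, 0, 7]]]}}

```text
time: 25.25
tcp_pos: [0.4756, -0.0457, 0.1508]
eef_rot: [0.491, 0.871, -0.0, 0.0]
ft_force: [-3.0, 0.1, 3.7]
width: 0.681
```

```bash
cat > av.py <<'E'
from h import *
L=[]
for i in range(6):
    im=snapshot("wrist"); s=telemetry.observe(); L.append(np.r_[s['tcp_pos'][2],s['moment'],s['ft_force']])
print("z M F",np.round(np.mean(L,0),4))
E
python3 st.py;python3 av.py
```

```text
25.25 [ 0.4756 -0.0457  0.1508] 0.681 F [-3.   0.1  3.7] M [-0.072  0.397 -0.151] j6 -0.759 turned deg (mod) 92.4
z M F [ 0.1508 -0.0524  0.4491 -0.1503 -2.4839  0.3078  4.1371]
```

>>> {"api": "drive_tool", "payload": {"increments": [[[0.5, 0, 0, -0.0008, 0, 0, 3], [0.5, 0, 0, -0.0008, 0, 0, 5], [0.5, 0, 0, -0.0008, 0, 0, 5]]]}}

```text
time: 25.85
tcp_pos: [0.4754, -0.0455, 0.1509]
eef_rot: [0.529, 0.849, -0.0, -0.0]
ft_force: [-0.8, -0.8, -0.6]
width: 0.679
```

```bash
python3 st.py;python3 av.py
```

```text
25.85 [ 0.4754 -0.0455  0.1509] 0.679 F [-0.8 -0.8 -0.6] M [-0.045  0.266 -0.097] j6 -0.671 turned deg (mod) 97.4
z M F [ 0.1509  0.0336  0.1544 -0.0687 -0.2927  0.4743 -1.6974]
```

>>> {"api": "drive_tool", "payload": {"increments": [[[0.5, 0, 0, 0, 0, 0, 4], [0.5, 0, 0, 0, 0, 0, 8], [0.5, 0, 0, 0, 0, 0, 12]]]}}

```text
time: 26.45
tcp_pos: [0.4752, -0.0456, 0.1508]
eef_rot: [0.615, 0.788, -0.0, -0.001]
ft_force: [-0.7, 0.8, -0.3]
width: 0.68
```

```bash
python3 st.py;python3 av.py; python3 - <<'E'
from h import *
im=snapshot("wrist"); cv2.imwrite("pics/w10.png",im[:,:,::-1])
im=snapshot("scene"); cv2.imwrite("pics/s10.png",cv2.resize(im[150:300,230:430,::-1],None,fx=4,fy=4,interpolation=cv2.INTER_CUBIC))
E
```

```text
26.45 [ 0.4752 -0.0456  0.1508] 0.68 F [-0.7  0.8 -0.3] M [0.057 0.293 0.28 ] j6 -0.46 turned deg (mod) 109.5
z M F [ 0.1508  0.0226  0.2526 -0.2197 -0.9601  0.5193 -0.3984]
```

View pics/w10.png

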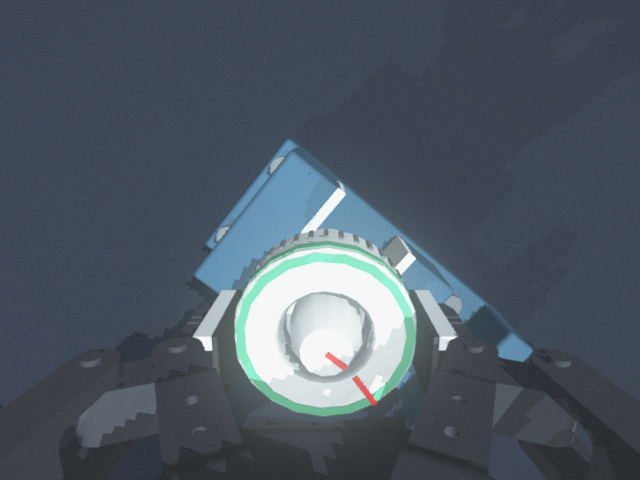

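View pics/s10.png

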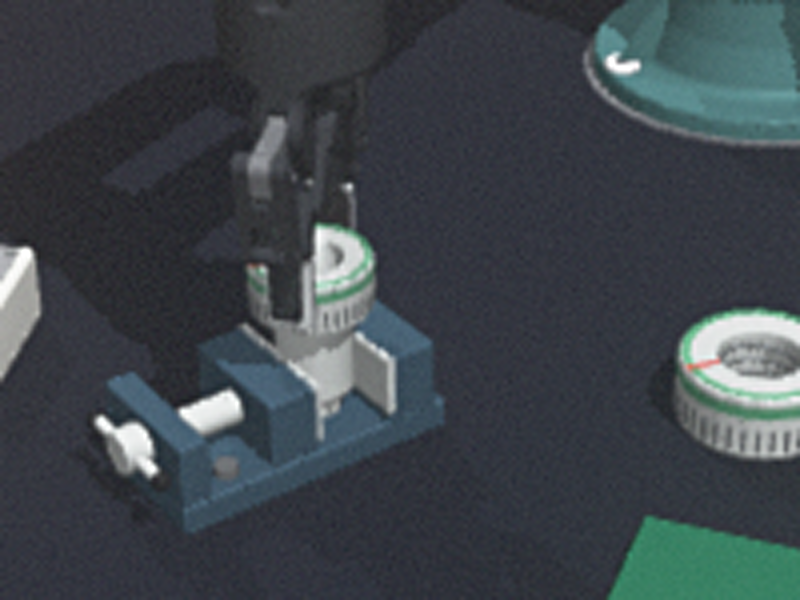

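Marks now sit about 15° past a full turn, matching 375° total, and static net torque has risen to about 0.18 N m. That means a clamp of roughly 9–18 N, so I stop turning. Next check, from saved pictures: does the gauge's height in the tool frame confirm contact well before 360°?

```bash
python3 - <<'E'
import cv2,numpy as np
def g(im):
    a=im.astype(int); m=((a[...,1]>a[...,2]+25)).astype(np.uint8); w=((a.min(2)>130)).astype(np.uint8); return m
for n in ["w2","w3","w8","w10"]:
    im=cv2.imread(f"pics/{n}.png"); m=np.zeros((480,640),np.uint8); 
    a=im.astype(int); mm=(a[...,1]>a[...,2]+25)&(a[...,1]>a[...,0]+5)
    # outer green boundary: scan rays from centre outward: last green px
    c=np.array([325,336.]); pts=[]
    for t in np.radians(np.arange(10,171,2)):   # lower half (image down)
        last=None
        for r in np.arange(60,105,.25):
            u,v=c+r*np.array([np.cos(t),np.sin(t)])
            if mm[int(round(v)),int(round(u))]:
                last=(u,v)
            elif last is not None: break
        if last is not None: pts.append(last)
    # lower rim at column 325
    p=np.array(pts); e=cv2.fitEllipse(p.astype(np.float32)); print(n,len(p),np.round(e[0],1),np.round(e[1],1),"bottom",p[abs(p[:,0]-325)<12][:,1].mean().round(2))
E
```

```text
w2 81 [324.1 377.9] [ 90.4 189.5] bottom 423.04
w3 79 [325.3 333.4] [166.2 181.1] bottom 416.28
w8 78 [325.3 333.5] [163.9 180.8] bottom 415.62
w10 79 [324.9 333.2] [164.1 180.9] bottom 415.15
```

The gauge sits unchanged in the grip (within 0.2 mm). Its underside is therefore at about 75.5 mm and has been since about 250–270°, so it made less than a full turn and the red button is right. Releasing and lifting.

>>> {"api": "drive_tool", "payload": {"increments": [[[0.8, 0, 0, 0, 0, 0, 0], [1, 0, 0, 0, 0, 0, 0], [1, 0, 0, 0, 0, 0, 0], [1, 0, 0, 0, 0, 0, 0], [1, 0, 0, 0, 0, 0, 0], [1, 0, 0, -0.02, 0, 0, 0], [1, 0, 0, -0.05, 0, 0, 0], [1, 0, 0, -0.08, 0, 0, 0], [1, 0, 0, -0.11, 0, 0, 0], [1, 0, 0, -0.12, 0, 0, 0], [1, 0, 0, -0.12, 0, 0, 0]]]}}

```text
time: 27.95
tcp_pos: [0.4761, -0.0458, 0.2726]
eef_rot: [0.615, 0.789, 0.001, 0.001]
ft_force: [0.5, 0.3, -0.9]
width: 1.0
```

```bash
python3 st.py; python3 - <<'E'
from h import *
s=telemetry.observe(); c=cam("wrist",s)
im=snapshot("wrist"); cv2.imwrite("pics/w11.png",im[:,:,::-1])
ct=cam("top"); it=snapshot("top")
for q in ["ng_button","ok_button"]:
    for d in find_in("top",q)[:2]: print(q,d['location'],d['confidence'],onz(ct,d['location'],.064))
cv2.imwrite("pics/t11.png",cv2.resize(it[190:290,310:530,::-1],None,fx=3.6,fy=3.6,interpolation=cv2.INTER_CUBIC))
y=yaw_of(s); print(y); 
print(delta((.531,-.3235,.25),y,s))
E
```

```text
27.95 [ 0.4761 -0.0458  0.2726] 1.0 F [ 0.5  0.3 -0.9] M [0.017 0.051 0.006] j6 -0.462 turned deg (mod) 109.4
ng_button [483.7, 227.3] 0.63 [ 0.53048749 -0.32638156  0.064     ]
ok_button [449.8, 243.2] 0.72 [ 0.49832572 -0.25410565  0.064     ]
1.8179408660626974
(array([-0.2827, -0.0148,  0.0229]), array([0.17, 0.07, 0.  ]))
```

View pics/w11.png

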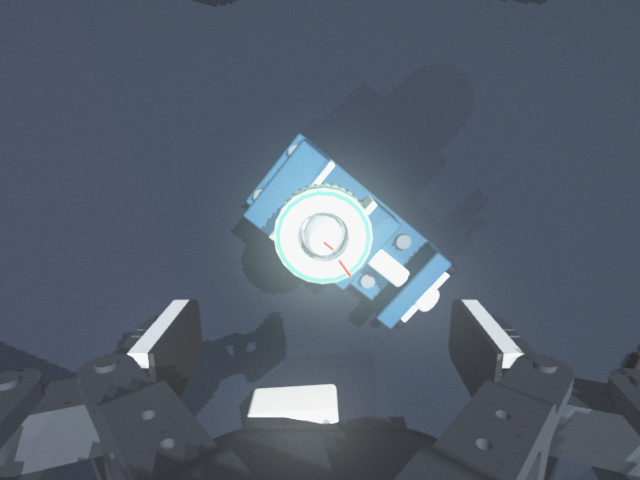

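View pics/t11.png

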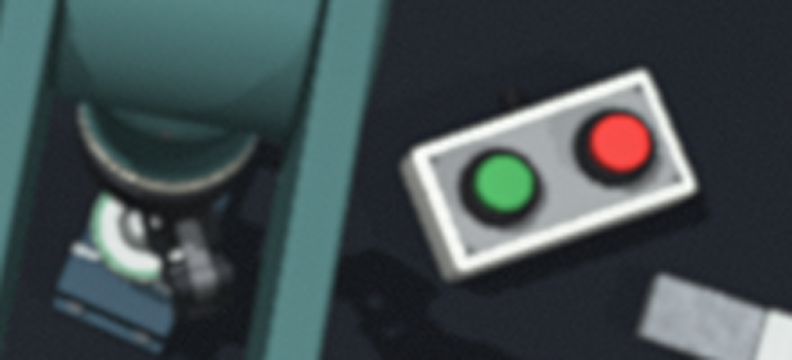

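The gauge is released and sits level, with its mark about 15° clockwise of the stud's. The red button is at (622,141) in the crop, to the right of green at (503,183). Moving above red with the fingers shut.

>>> {"api": "drive_tool", "payload": {"increments": [[[0.6, -0.02, -0.001, 0, 0, 0, 0], [0.3, -0.05, -0.003, 0, 0, 0, 0], [0, -0.09, -0.005, 0, 0, 0, 0], [0, -0.13, -0.008, 0, 0, 0, 0], [0, -0.17, -0.01, 0.01, 0, 0, 0], [0, -0.21, -0.013, 0.02, 0, 0, 0], [0, -0.25, -0.015, 0.03, 0, 0, 0], [0, -0.275, -0.017, 0.05, 0, 0, 0], [0, -0.283, -0.017, 0.07, 0.17, 0.07, 0], [0, -0.283, -0.017, 0.083, 0.17, 0.07, 0], [0, -0.283, -0.017, 0.083, 0.17, 0.07, 0], [0, -0.283, -0.017, 0.083, 0.17, 0.07, 0]]]}}

```text
time: 29.35
tcp_pos: [0.5268, -0.323, 0.1845]
eef_rot: [0.614, 0.789, -0.002, -0.004]
ft_force: [0.2, 0.3, 0.4]
width: 0.002
```

```bash
python3 st.py; python3 - <<'E'
from h import *
s=telemetry.observe(); c=cam("wrist",s)
im=snapshot("wrist"); cv2.imwrite("pics/w12.png",im[:,:,::-1])
a=im.astype(int); m=(a[...,0]>130)&(a[...,1]<90)&(a[...,2]<90); v,u=np.nonzero(m); print(len(u),u.min(),u.max(),v.min(),v.max(),u.mean(),v.mean(),onz(c,(u.mean(),v.mean()),.064))
print("grasp axis px",proj(c,s['tcp_pos']+R.from_quat(s['eef_rot']).apply([0,0,.073])))
E
```

```text
29.35 [ 0.5268 -0.323   0.1845] 0.002 F [0.2 0.3 0.4] M [-0.029  0.047  0.019] j6 -0.888 turned deg (mod) 109.3
2847 291 356 231 291 323.3027748507201 260.97400772743237 [ 0.52438264 -0.32070569  0.064     ]
grasp axis px [325.25481378 306.12306382]
```

View pics/w12.png

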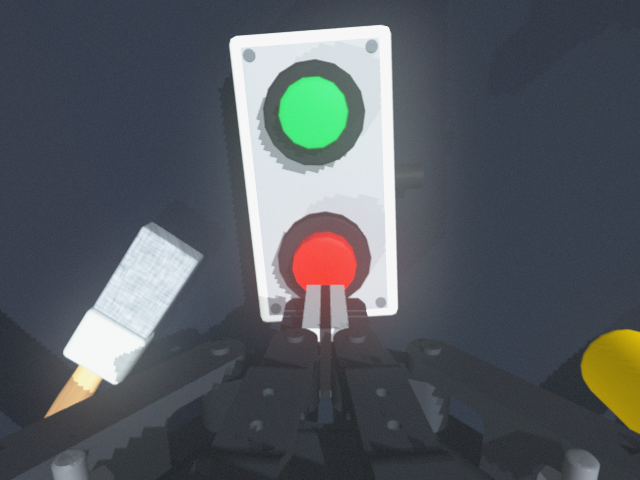

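The red button is directly under the tips, centred at (323,263). Pressing.

>>> {"api": "drive_tool", "payload": {"increments": [[[0, -0.0005, 0, 0.015, 0, 0, 0], [0, -0.0005, 0, 0.03, 0, 0, 0], [0, -0.0005, 0, 0.04, 0, 0, 0], [0, -0.0005, 0, 0.045, 0, 0, 0], [0, -0.0005, 0, 0.048, 0, 0, 0], [0, -0.0005, 0, 0.05, 0, 0, 0], [0, -0.0005, 0, 0.052, 0, 0, 0], [0, -0.0005, 0, 0.053, 0, 0, 0], [0, -0.0005, 0, 0.054, 0, 0, 0], [0, -0.0005, 0, 0.054, 0, 0, 0], [0, -0.0005, 0, 0.054, 0, 0, 0]]]}}

```text
time: 30.5
tcp_pos: [0.5271, -0.3237, 0.1322]
eef_rot: [0.614, 0.789, -0.002, -0.003]
ft_force: [-2.6, 0.6, 3.7]
width: -0.002
```

```bash
python3 st.py
```

```text
30.5 [ 0.5271 -0.3237  0.1322] -0.002 F [-2.6  0.6  3.7] M [0.261 0.336 0.036] j6 -0.889 turned deg (mod) 109.3
```

>>> {"api": "drive_tool", "payload": {"increments": [[[0, 0, 0, 0.002, 0, 0, 0], [0, 0, 0, 0.003, 0, 0, 0], [0, 0, 0, 0.0035, 0, 0, 0], [0, 0, 0, 0.0035, 0, 0, 0], [0, 0, 0, 0.0035, 0, 0, 0]]]}}

```text
time: 31.0
tcp_pos: [0.5272, -0.3237, 0.1306]
eef_rot: [0.614, 0.789, -0.002, -0.002]
ft_force: [-4.0, 2.8, 10.5]
width: -0.002
```

```bash
python3 st.py
```

```text
31.0 [ 0.5272 -0.3237  0.1306] -0.002 F [-4.   2.8 10.5] M [ 0.56   0.816 -0.004] j6 -0.889 turned deg (mod) 109.3
```

Bottomed at about 10 N, tip 6.4 mm below the released top. Retracting clear, then a final look.

>>> {"api": "drive_tool", "payload": {"increments": [[[0, 0, 0, -0.01, 0, 0, 0], [0, 0, 0, -0.04, 0, 0, 0], [0, 0, 0, -0.08, 0, 0, 0], [0, 0, 0, -0.12, 0, 0, 0], [0, -0.03, 0, -0.15, 0, 0, 0], [0, -0.05, 0, -0.15, 0, 0, 0], [0, -0.05, 0, -0.15, 0, 0, 0], [0, -0.05, 0, -0.15, 0, 0, 0]]]}}

```text
time: 31.8
tcp_pos: [0.5402, -0.3722, 0.279]
eef_rot: [0.614, 0.789, -0.001, -0.004]
ft_force: [-0.7, 0.2, -1.1]
width: 0.001
```

```bash
python3 st.py; python3 - <<'E'
from h import *
im=snapshot("scene"); cv2.imwrite("pics/s13.png",im[:,:,::-1])
c=cam("top");it=snapshot("top"); cv2.imwrite("pics/t13.png",cv2.resize(it[180:330,150:400,::-1],None,fx=3,fy=3,interpolation=cv2.INTER_CUBIC))
E
```

```text
31.8 [ 0.5402 -0.3722  0.279 ] 0.001 F [-0.7  0.2 -1.1] M [-0.03  -0.056 -0.044] j6 -0.937 turned deg (mod) 109.3
```

View pics/s13.png

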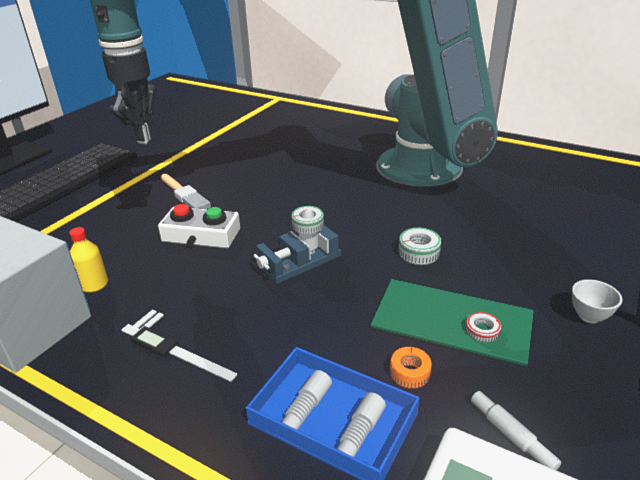

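View pics/t13.png

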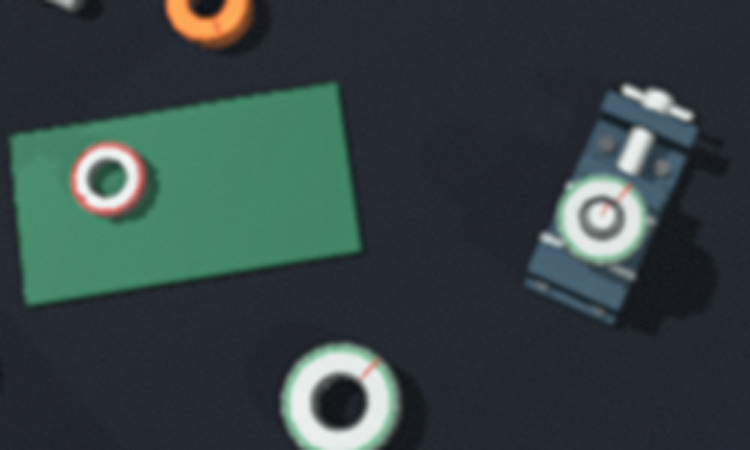

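The gauge sits level on the stud at (601,217) in the top crop, NO-GO still on the mat, both buttons released, arm clear. Handing in.

```bash
python3 -c "
from bench import robot
print(robot.sign_off())"
```

```text
the job is handed in; nothing more can be done
None
```

I set the GO gauge on the stud with the red marks together, screwed it down to the shoulder, left it hand-snug and pressed the **red** button (less than a full turn). I handed it in at about 32 s; no verdict was reported.

- **Turns:** it went down about 6 mm per turn until roughly 265°, then stopped dropping, with its underside at about 75.5 mm. I turned on to 375° in total to take up the play and clamp it. I took about 265° as the point where it stopped. By the height alone the stop would be nearer 240–250°, which is still under a full turn.
- **Tightness:** I could only infer the clamp force. The static torque of about 0.18 N m suggests 9–18 N, and the clamping angle suggests at least 13 N, both within the hand-snug range.
- **Torque readings that disagreed:**
  - The reading at 363° dropped to about 0.03 N m because I had just eased off the downward push.
  - The one taken while still turning had the wrong sign. I used the averaged static value instead.
- **Grip:** pictures showed no slip of the gauge in the gripper. I re-gripped it once, at 273°.
- **Button:** the red button bottomed at about 10 N and came back up.
- **Final pictures:** the gauge is level on the stud, the NO-GO gauge is still on the mat, both buttons are released and the arm is clear.

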